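# Hold the plate reader's telescoping boom at the marked reach

### The job

Get the plate reader's telescoping boom ready for a reading: turn the orange transport-lock knob anticlockwise until it clicks past its detent and stays open, then squeeze the handle on the boom so that its green lock button is pressed in, and draw the boom out along its scale until the black pointer stands inside the window of the red rider. Finish there with the handle still squeezed, holding the boom against its return spring; do not shift the rider, and leave the well plate and the other things on the bench where they are.

Things in the scene. Friction and masses are not known exactly. Their poses are not given: they have to be found in the camera images.
- reader: Plate reader stand, fixed: grey foot 96 x 180 mm, aluminium sleeve (y -105 to 60, z 45 to 71 mm) from which a steel boom slides out along the reader's +y; x is across it. Origin on the bench under the sleeve. White and yellow scale beam parallel to the boom at x -75, y 45 to 260, top z 44 mm. Steel bridge under the knob: 68 x 34 mm, top z 89. Steel keeper at x 14 to 32, y 60 to 68, top z 85 mm.
- knob_grip (a point): Grip point of the orange knob, on its vertical axis (reader x 0, y -15 mm), 119 mm above the bench. An upright bar 46 mm long, 13 thick, z 94 to 128 mm, on a black skirt of radius 19 mm (top z 95). Open, the bar lies along the boom (reader y); at joint 0 it lies 1.3 rad clockwise of that, nearly across the boom.
- lock_knob (a joint): Knob angle, rad, growing anticlockwise seen from above: 0 locked, 1.3 end stop (open). Takes up to about 0.2 N m; a spring ball resists from 0.67, is overcome at 0.95 and then drives the knob on to about 1.22. Open means over 1.15; short of that its brass lugs block a pin on the boom.
- handle (a point): Grip point of the upright squeeze handle on the boom's head, 100 mm above the bench, at reader x -3, y 100 mm plus extension; axes as the reader's. Handle: 32 mm long along the boom, z 72 to 117 mm; across the boom (x) 34 mm wide at rest, 26 squeezed. Grey fixed half on the -x side, its face 14.5 mm from this point. White head below it: 32 x 36 mm, top z 72; black lens barrel down to z 28.
- release (a joint): How far the green lock button is pressed in, m: 0 out, 0.008 fully in. Its spring takes 3 N to start and 10 N when fully in. Its steel latch blade clears the keeper once it is more than 0.006 in; with the button out the boom is locked at home.
- boom (a joint): Extension of the boom in m along the reader's +y: 0 home, at most 0.14. A spring pulls it home with 3 to 5 N (plus about 1 N friction) and it does not stay out by itself.
- pointer (a point): Tip of the thin black pointer (2 mm wide) that reaches from the boom's head over the scale; 51 mm above the bench; it moves with the boom.
- window (a point): Middle of the red rider's window on the scale, taken at the pointer's height, 51 mm above the bench: a gap 12 mm wide along the scale between two low red prongs whose tops are at 49 mm, so that the pointer passes just above them. Axes as the reader's.
- rider (a joint): Where the red rider sits on the scale, m: equals the boom's extension at which the pointer is in the middle of the window. It stays put unless pushed.
- plate_96: 96-well plate in a black carrier, 86 x 128 x 16 mm, loose on the bench under the boom's path; origin under its centre.
- timer: White bench timer 64 x 72 x 19 mm, loose, a bystander.
- vial: Small vial with blue cap, 26 mm wide, 58 mm tall, loose, a bystander.
- petri: Petri dish, 91 mm across, 16 mm tall, loose, a bystander.
- button_face (a point): Middle of the outer (+x) face of the green lock button, 26 mm long, z 79 to 115 mm; 21 mm in +x from point handle when out. Pressed in towards -x by squeezing the handle between the fingers, one on each side.

How it is judged:
By the outcome, as a careful person would: the job done as asked, in the order asked, and still so for the second after the job is handed in, while the arm keeps its last pose, push and grip.
It also fails if it takes over 43 s, if anything falls off the work surface, if the arm or the gripper's body presses on something with over 40 N, if the wrist force passes 120 N, or if a joint passes its speed limit or range.

### The arm

A 7-joint arm with a two-finger parallel gripper is mounted at the origin on the work surface; the furniture and walls round the work are solid. World frame = base frame: x ahead of the robot, y to its left, z up, the work surface at z = 0. Lengths are in mm, angles in rad, forces in N, time in s.
With the tool pointing down it reaches from about 400 to 875 mm from the base axis. Payload 4.4 kg.
Tool frame: the origin (TCP) lies midway between the tips of the shut fingers; the grasp point (between the pads) lies 19 mm behind it; z points along the fingers, y is the line along which they close (so a half turn about z gives the same grasp; the last joint's range is limited). The gripper opens to 85 mm and grips with 20 to 120 N. Pads are 22 mm wide; open, the fingers measure 114 mm over their backs; the gripper's body (76 mm by 85 mm) begins 54 mm behind the grasp point. The pads swing forward as they close: fully open they stand 13 mm farther back than shut.
Start: joints at [1.248, 0.628, 0.038, 1.517, -0.027, 0.996, -0.02], TCP at [165.119, -628.692, 231.313] pointing down, gripper open.
Joint ranges: [-3.06, 3.06], [-0.37, 2.12], [-1.25, 1.32], [0.18, 2.47], [-1.1, 4.24], [0.23, 1.98], [-2.94, 2.94]. Speed limits (rad/s): [2.57, 2.57, 3.14, 3.14, 3.14, 3.14, 3.14].

### API

Orientations are given as [roll, pitch, yaw] about the fixed x, y, z axes, in that order (R = Rz(yaw) Ry(pitch) Rx(roll)).
In Python, from cell import readout, optics, order gives the robot as it stands.
- The arm moves only by the shell command python3 -m jog 'ROWS'. ROWS is a JSON object of lists of equal length, an entry for each row: "claw": the opening, from 0 (shut) to 1 (fully open); "xyz": the shift along the tool's x, y, z each as a share of 0.1 m, from -1 to 1, a list of three; "twist": the turn, a rotation vector about the tool's x, y, z each as a share of 180 degrees, from -1 to 1, a list of three. A call has 1 to 12 rows; each row shifts and turns the commanded pose from where the row before left it, along the tool's axes as they then stand; what a row does not reach is not made up. A row lasts 1/8 s, in which the tool goes at most 62.5 mm and 10.7 degrees, less where a joint would pass 70% of its speed; a pose out of reach is approached as far as the arm can. A call with a number of a shift or a turn outside -1 to 1 is refused whole. A call with a gripper value outside its range is refused whole. The fingers move at their own pace and stop on an object; the grip force is fixed at half the most. Time passes only in rows, so rows that do not move let the fingers close. It gives the time, the measured TCP pose, the force, the opening and the grip force at its end, in the units of the state.
- readout.read_state(): the state, without advancing time (a new reading comes with each control period).
- optics.get_image(name): name is "side" or "top" or "wrist"; returns a dict with "color" (420x560x3 uint8, red, green, blue), "fovy" (degrees; the focal length in pixels is half the picture's height over the tangent of half this angle, whatever the lens; pixels are square), "cx", "cy" (the principal point, pixels), "view" (4x4, takes a point from world to camera coordinates). Camera axes: x right, y up, looking along -z (the intrinsics and any distortion apply to the point x, -y, -z); pixel columns grow to the right and rows downward; lengths in mm; the calibration is good to about 2 mm. A picture is of the moment at which its call begins. There is no depth.
- order.finish_job(): hands the job in; it is judged then, once.
Trained networks look in the newest picture that a camera, given by its name, has taken for a name from the list of things; names that differ only in an ending like _2 or _b are one class to them, and where a whole thing is asked for, a point or a joint stands for the part that bears it (a point fixed in the world has none). Each returns a list of dicts, best first, with "score" (0 to 1); they miss things now and then, are a little off and sometimes report something else, mostly with a low value. They report only what shows in the picture. A call takes as long as a camera call.
- optics.boxes_of(camera, label): "rect" ([left, top, width, height] in pixels, round what is visible of it).
The state is a dict: "clock": time; "qpos": joint angles; "qd": joint speeds; "tau": joint torques, N m; "eef_pos": TCP position; "tool_rot": TCP orientation; "force": force on the tool from outside, world axes, zero at the start; "torque": the same for the moment, N m; "width": finger opening in mm; "gripper_force": force on a finger pad.
Only numpy, scipy, OpenCV 4.12 (cv2) and the standard library are available. Lean on these libraries where they do the work, as an engineer would, in place of code of your own. Each camera call takes 0.05 s, during which the arm holds its last target. There are 200 camera calls.

## Working session

There is one attempt and no reset: what is moved stays moved. The work goes in short steps, Python scripts to look and compute and a shell command to move; the robot and the scene stay as the last step left them, time stands still between calls to the robot, and variables do not carry over. Pictures are saved under pics/ and viewed, at most 10 in all, crops included, and the job is handed in when it is done.

```bash
mkdir -p pics; ls
cat > h.py <<'E'
import numpy as np,cv2
from cell import readout,optics,order
def snap(n,f=None):
    im=optics.get_image(n)
    if f: cv2.imwrite('pics/'+f,cv2.cvtColor(im['color'],cv2.COLOR_RGB2BGR))
    return im
def ray(im,u,v):
    f=im['color'].shape[0]/2/np.tan(np.radians(im['fovy'])/2)
    V=np.array(im['view']);d=np.array([(u-im['cx'])/f,-(v-im['cy'])/f,-1.])
    return -V[:3,:3].T@V[:3,3],V[:3,:3].T@d
def atz(im,u,v,z):
    o,d=ray(im,u,v);return o+d*(z-o[2])/d[2]
def proj(im,p):
    f=im['color'].shape[0]/2/np.tan(np.radians(im['fovy'])/2)
    V=np.array(im['view']);c=V[:3,:3]@np.array(p,float)+V[:3,3]
    return np.array([im['cx']+f*c[0]/-c[2],im['cy']-f*c[1]/-c[2]])
E
python3 - <<'E'
from h import *
print(readout.read_state())
for n in('top','side'):
    im=snap(n,n+'0.png');print(n,{k:im[k] for k in im if k!='color'})
    for l in('reader','knob_grip','handle','pointer','window','button_face','plate_96','vial','timer','petri'):
        print(l,[(np.round(b['rect']).tolist(),round(b['score'],2)) for b in optics.boxes_of(n,l)[:2]])
E
```

```text
pics
{'clock': 0.0, 'qpos': array([ 1.24817601,  0.62932829,  0.03842975,  1.51837182, -0.02702003,
        0.9962727 , -0.01998564]), 'qd': array([-9.74753436e-05, -6.86357099e-05, -3.20424485e-04,  1.01601541e-03,
        1.15563349e-03, -2.43726014e-03, -1.67406904e-04]), 'tau': array([-2.47018152e-04, -5.63408697e+01,  1.22584932e+00, -1.93447798e+01,
        1.09063342e-02,  1.06571533e-02,  2.05586093e-05]), 'eef_pos': array([ 164.98825003, -628.07422605,  230.39918464]), 'tool_rot': array([-3.13972982e+00, -3.86981864e-07,  2.56833549e-01]), 'force': array([ 0.86063812, -0.19847519, -0.00917435]), 'torque': array([-0.03669745, -0.00340076,  0.00984192]), 'gripper_force': 0.0, 'width': 85.467680136687}
top {'fovy': 52.5358455223359, 'cx': 284.19166859291323, 'cy': 213.02386716161115, 'view': array([[-1.57456584e-02, -9.99862610e-01, -5.18036114e-03,
         7.54908590e+01],
       [ 9.74593110e-01, -1.65050348e-02,  2.23373796e-01,
        -5.25543399e+02],
       [-2.23428609e-01, -1.53157678e-03,  9.74719093e-01,
        -1.05870085e+03],
       [ 0.00000000e+00,  0.00000000
[... 616 characters left out ...]
1,  2.91568443e-02,  1.38706761e-02,
        -5.25731406e+02],
       [-2.82521510e-02,  5.81764300e-01,  8.12866604e-01,
        -1.14375893e+02],
       [ 1.56311608e-02, -8.12834656e-01,  5.82284715e-01,
        -1.21755262e+03],
       [ 0.00000000e+00,  0.00000000e+00,  0.00000000e+00,
         1.00000000e+00]])}
reader [([246.0, 182.0, 70.0, 84.0], 0.77)]
knob_grip [([285.0, 202.0, 13.0, 24.0], 0.66)]
handle [([266.0, 183.0, 34.0, 68.0], 0.83), ([248.0, 160.0, 27.0, 12.0], 0.33)]
pointer [([255.0, 183.0, 45.0, 69.0], 0.61)]
window []
button_face []
plate_96 [([262.0, 189.0, 15.0, 27.0], 0.78)]
vial [([202.0, 345.0, 12.0, 25.0], 0.77)]
timer [([251.0, 328.0, 32.0, 36.0], 0.73)]
petri []
```

Run:
```python
import cv2
t=cv2.imread('pics/top0.png');s=cv2.imread('pics/side0.png')
cv2.imwrite('pics/t1.png',cv2.resize(t[150:280,150:350],None,fx=4,fy=4,interpolation=2))
cv2.imwrite('pics/s1.png',cv2.resize(s[140:285,200:360],None,fx=4,fy=4,interpolation=2))
```

```text
(no output)
```

View pics/t1.png

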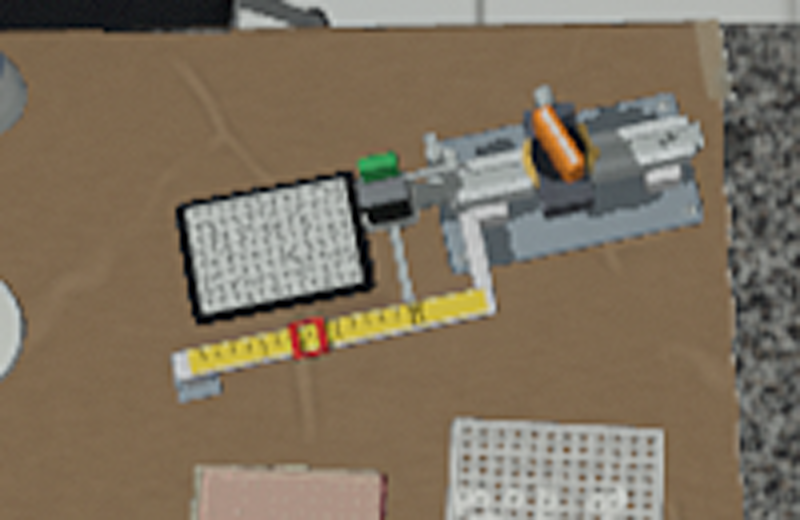

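View pics/s1.png

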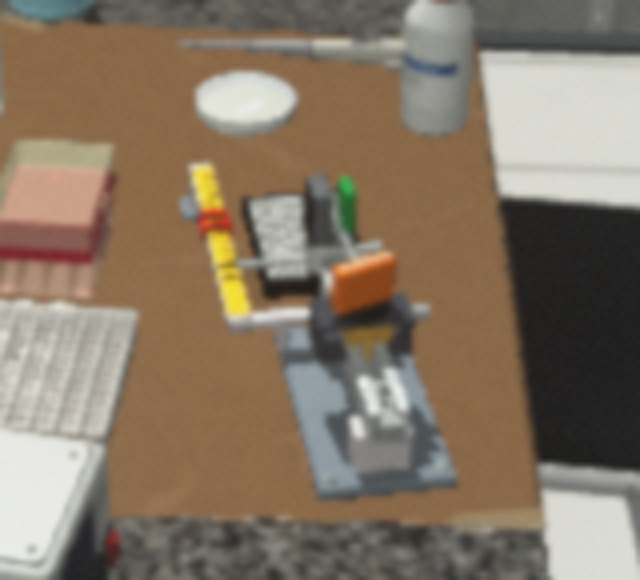

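Top crop: orange knob bar at about (557,143), handle (385,195) with green button (378,165), scale from (490,300) to (180,365), rider (310,340), pointer tip (410,305). The side crop agrees: knob top (365,262), scale (238,322) to (202,165). I'll fit the reader pose to these.

Run:
```python
from h import *
from scipy.optimize import least_squares
T=snap('top');S=snap('side')
t=lambda u,v:(150+u/4,150+v/4)
s=lambda u,v:(200+u/4,140+v/4)
obs=[(T,t(557,137),(0,-15,128)),(T,t(182,360),(-75,260,44)),(T,t(492,296),(-75,45,44)),(T,t(390,187),(-11,100,117)),(T,t(378,158),(14,100,115)),
(S,s(364,262),(0,-15,128)),(S,s(238,318),(-75,45,44)),(S,s(202,166),(-75,260,44)),(S,s(346,180),(14,100,115)),(S,s(317,180),(-11,100,117))]
def W(p,q):
    c,n=np.cos(p[2]),np.sin(p[2]);return np.array([p[0]+c*q[0]-n*q[1],p[1]+n*q[0]+c*q[1],q[2]])
r=lambda p:np.concatenate([proj(im,W(p,q))-uv for im,uv,q in obs])
f=least_squares(r,[600,-50,0],x_scale=[100,100,1],loss='soft_l1');p=f.x
print(p,f.fun if 0 else np.round(r(p).reshape(-1,2),1).tolist())
R=lambda w:[np.cos(p[2])*(w[0]-p[0])+np.sin(p[2])*(w[1]-p[1]),-np.sin(p[2])*(w[0]-p[0])+np.cos(p[2])*(w[1]-p[1])]
for n,im,uv,z in(('knob',T,t(557,137),128),('rider',T,t(310,338),49),('pointer',T,t(411,302),51),('rider',S,s(214,219),49),('pointer',S,s(232,265),51)):
    w=atz(im,*uv,z);print(n,w,R(w))
print('knob',W(p,(0,-15,119)),'handle',W(p,(-3,100,100)))
```

```text
[5.83909744e+02 6.55583612e+01 1.89588880e-01] [[0.8, -0.8], [-2.1, 0.1], [0.5, -0.3], [-1.3, 1.1], [-0.1, -0.8], [-0.4, 0.2], [0.1, 0.1], [-0.5, -1.2], [0.6, 1.4], [-0.6, 1.4]]
knob [584.67588923  52.97246904 128.        ] [np.float64(-1.6194589313301953), np.float64(-12.504759630109888)]
rider [473.82767594 216.64761513  49.        ] [np.float64(-79.63604596661263), np.float64(169.1275392251944)]
pointer [496.39908495 150.20100592  51.        ] [np.float64(-69.99128224128184), np.float64(99.61783548864656)]
rider [477.70882406 215.28408821  49.        ] [np.float64(-76.08140472907023), np.float64(167.05702187604595)]
pointer [494.58720684 151.8075944   51.        ] [np.float64(-71.46792485838465), np.float64(101.53709456097052)]
knob [586.73657128  50.82713428 119.        ] handle [562.11798284 163.20117534 100.        ]
```

View pics/top0.png

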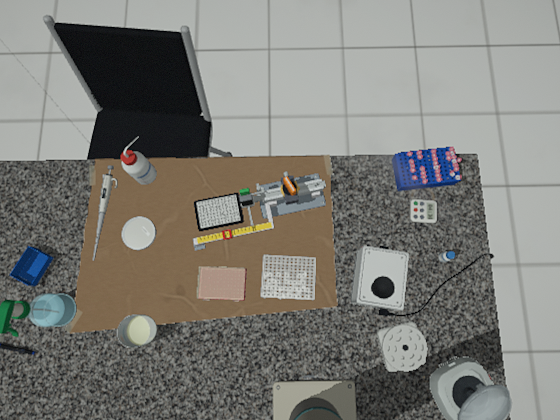

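Run:
```python
from h import *
# straight move: start -> above knob at z 215
a=np.array([165,-628.]);b=np.array([586,51.])
yaw=.2568;d=b-a
print('tool dx,dy at start yaw',d@[np.cos(yaw),np.sin(yaw)],d@[np.sin(yaw),-np.cos(yaw)])
```

```text
tool dx,dy at start yaw 579.6514684911638 -549.8055793424047
```

Full top view: the robot base is at the bottom (315,410), the gripper at lower right (490,400), and the reader at about (290,190). A box (385,275) and a round rack (405,347) lie under the path, so I'll rise first and then cross.

```bash
python3 -m jog '{"claw":[1,1,1,1,1,1,1,1,1,1,1,1],"xyz":[[0,0,-0.35],[0,0,-0.35],[0.36,-0.34,0],[0.36,-0.34,0],[0.36,-0.34,0],[0.36,-0.34,0],[0.36,-0.34,0],[0.36,-0.34,0],[0.36,-0.34,0],[0.36,-0.34,0],[0.36,-0.34,0],[0.36,-0.34,0]],"twist":[[0,0,0],[0,0,0],[0,0,0],[0,0,0],[0,0,0],[0,0,0],[0,0,0],[0,0,0],[0,0,0],[0,0,0],[0,0,0],[0,0,0]]}'
```

```text
clock: 2.7
eef_pos: [427.8, -207.1, 301.6]
tool_rot: [3.141, -0.001, 0.257]
force: [0.9, -0.2, -0.5]
width: 85.4
gripper_force: 0.0
```

```bash
python3 -m jog '{"claw":[1,1,1,1,1,1,1,1,1,1,1],"xyz":[[0.36,-0.34,0],[0.36,-0.34,0],[0.36,-0.34,0],[0.36,-0.34,0],[0.36,-0.34,0],[0.36,-0.34,0],[0,0,0],[0,0,0],[0,0,0.4],[0,0,0.4],[0,0,0]],"twist":[[0,0,0],[0,0,0],[0,0,0],[0,0,0],[0,0,0],[0,0,0],[0,0,-0.0325],[0,0,-0.0325],[0,0,0],[0,0,0],[0,0,0]]}'
python3 - <<'E'
from h import *
im=snap('wrist','w0.png');print({k:im[k] for k in im if k!='color'})
p=[583.9,65.6,.1896]
def W(q):
    c,n=np.cos(p[2]),np.sin(p[2]);return np.array([p[0]+c*q[0]-n*q[1],p[1]+n*q[0]+c*q[1],q[2]])
for q in((0,-15,128),(-75,45,44),(-75,260,44),(-3,100,117),(-75,100,51),(-75,167,49)):print(q,proj(im,W(q)))
E
```

```text
clock: 4.08
eef_pos: [581.9, 43.3, 218.8]
tool_rot: [-3.14, 0.006, 0.461]
force: [-0.1, -0.2, 1.1]
width: 85.1
gripper_force: 0.0
{'fovy': 70.78051413452998, 'cx': 279.2062594532617, 'cy': 208.24601177500537, 'view': array([[ 4.46465762e-01, -8.94798803e-01, -1.85099303e-03,
        -2.20119761e+02],
       [ 8.61377252e-01,  4.30348116e-01, -2.69869838e-01,
        -4.87073078e+02],
       [ 2.42275779e-01,  1.18893240e-01,  9.62895033e-01,
        -5.10790688e+02],
       [ 0.00000000e+00,  0.00000000e+00,  0.00000000e+00,
         1.00000000e+00]])}
(0, -15, 128) [274.36413485 201.24542492]
(-75, 45, 44) [207.15081706 230.77958067]
(-75, 260, 44) [ 12.58637118 180.19011522]
(-3, 100, 117) [138.50354642 164.62577747]
(-75, 100, 51) [156.58193574 220.20946458]
(-75, 167, 49) [ 96.27742563 203.80897189]
```

View pics/w0.png

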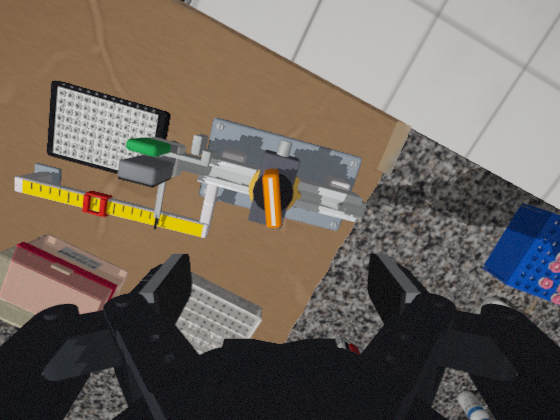

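Wrist view: knob bar top at about (272,199), scale ends (207,231) and (16,184), rider (96,204), pointer tip (157,222). All of these are within a few pixels of the prediction. I'll refit with them.

Run:
```python
from h import *
from scipy.optimize import least_squares
import cv2
im=snap('wrist');T=snap('top');S=snap('side')
hsv=cv2.cvtColor(im['color'],cv2.COLOR_RGB2HSV)
def cen(lo,hi,x0,x1,y0,y1):
    m=cv2.inRange(hsv,lo,hi)[y0:y1,x0:x1];v,u=np.nonzero(m);return u.mean()+x0,v.mean()+y0,u.min()+x0,u.max()+x0,v.min()+y0,v.max()+y0,len(u)
print('orange',cen((8,150,120),(20,255,255),240,310,150,240))
y=cen((23,120,120),(35,255,255),0,215,170,240);print('yellow',y)
r=cen((0,150,100),(7,255,255),75,115,185,225);print('red',r)
t=lambda u,v:(150+u/4,150+v/4)
s=lambda u,v:(200+u/4,140+v/4)
obs=[(T,t(557,137),(0,-15,128),.7),(T,t(492,296),(-75,45,44),.7),(S,s(364,262),(0,-15,128),.7),(S,s(238,318),(-75,45,44),.7),
(im,(272,199),(0,-15,128),1),(im,(207,231),(-75,45,44),1),(im,(16,184),(-75,260,44),1),(im,(145,161),(-11,100,117),.5)]
def W(p,q):
    c,n=np.cos(p[2]),np.sin(p[2]);return np.array([p[0]+c*q[0]-n*q[1],p[1]+n*q[0]+c*q[1],q[2]])
f=lambda p:np.concatenate([w*(proj(im,W(p,q))-uv) for im,uv,q,w in obs])
p=least_squares(f,[584,65,.19],x_scale=[100,100,1]).x
print(p,np.round(f(p).reshape(-1,2),1).tolist())
R=lambda w:[np.cos(p[2])*(w[0]-p[0])+np.sin(p[2])*(w[1]-p[1]),-np.sin(p[2])*(w[0]-p[0])+np.cos(p[2])*(w[1]-p[1])]
print('rider',R(atz(im,r[0],r[1],48)),'ptr',R(atz(im,157,221,51)))
print('knob',W(p,(0,-15,119)),'handle-4.5',W(p,(-4.5,100,100)))
E=readout.read_state();print(E['eef_pos'],E['tool_rot'])
```

```text
orange (np.float64(272.16738197424894), np.float64(199.33333333333334), np.int64(252), np.int64(298), np.int64(172), np.int64(229), 699)
yellow (np.float64(112.65245098039216), np.float64(210.10882352941178), np.int64(23), np.int64(202), np.int64(182), np.int64(237), 2040)
red (np.float64(95.47222222222223), np.float64(205.83641975308643), np.int64(83), np.int64(111), np.int64(194), np.int64(218), 324)
[5.87223898e+02 6.70166634e+01 2.05507551e-01] [[0.2, -1.5], [0.3, -1.0], [0.6, -0.0], [0.8, 0.1], [2.0, -0.5], [0.9, -0.9], [-1.7, -1.2], [-3.8, 6.4]]
rider [np.float64(-77.02910042419535), np.float64(169.56339550541787)] ptr [np.float64(-75.952171400261), np.float64(100.42950925826227)]
knob [590.28485869  52.33230033 119.        ] handle-4.5 [562.41218323 163.99412892 100.        ]
[585.4269235   43.98288272 223.25741145] [ 3.14040988 -0.00331527  0.46093284]
```

```bash
python3 -m jog '{"claw":[1,1,1,1,1,1],"xyz":[[0.05,-0.064,0],[0,0,0.4],[0,0,0.4],[0,0,0.4],[0,0,0],[0,0,0]],"twist":[[0,0,0],[0,0,0],[0,0,0],[0,0,0],[0,0,0],[0,0,0]]}'
python3 - <<'E'
from h import *
im=snap('wrist','w1.png')
for q in((587,52,128),(562.4,164,117)):print(proj(im,q))
E
```

```text
clock: 5.03
eef_pos: [587.1, 52.4, 103.0]
tool_rot: [3.141, -0.003, 0.461]
force: [0.3, -0.1, -0.5]
width: 85.5
gripper_force: 0.0
[281.0716622  283.49115299]
[ 34.05573182 215.28968734]
```

View pics/w1.png

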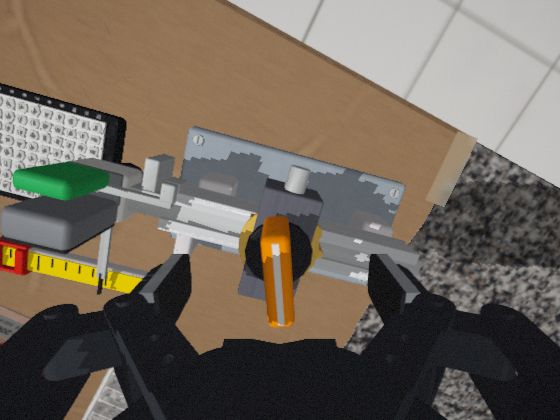

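The bar top is centred at about (279,285) against a predicted (281,283), so the alignment holds. Closing.

```bash
python3 -m jog '{"claw":[0,0,0,0,0,0],"xyz":[[0,0,0],[0,0,0],[0,0,0],[0,0,0],[0,0,0],[0,0,0]],"twist":[[0,0,0],[0,0,0],[0,0,0],[0,0,0],[0,0,0],[0,0,0]]}'
```

```text
clock: 5.82
eef_pos: [585.8, 52.3, 101.7]
tool_rot: [-3.141, -0.001, 0.462]
force: [-1.4, 1.6, 5.3]
width: 12.1
gripper_force: 60.0
```

```bash
python3 -m jog '{"claw":[0,0,0,0,0,0,0,0,0,0],"xyz":[[0,0,0],[0,0,0],[0,0,0],[0,0,0],[0,0,0],[0,0,0],[0,0,0],[0,0,0],[0,0,0],[0,0,0]],"twist":[[0,0,-0.05],[0,0,-0.05],[0,0,-0.05],[0,0,-0.05],[0,0,-0.05],[0,0,-0.05],[0,0,-0.05],[0,0,-0.05],[0,0,0],[0,0,0]]}'; python3 -c "
from h import *
print(readout.read_state())"
```

```text
clock: 7.08
eef_pos: [586.1, 52.1, 101.7]
tool_rot: [3.141, -0.001, 1.717]
force: [-0.7, 2.6, 5.1]
width: 11.8
gripper_force: 60.6
{'clock': 7.075, 'qpos': array([ 0.18274555,  0.75783704, -0.5146734 ,  1.79792275,  0.53326307,
        0.72682248, -0.47591969]), 'qd': array([-0.00311288, -0.00092101,  0.00220036, -0.00064129,  0.00125984,
       -0.00116997,  0.00093417]), 'tau': array([ 1.18246716e+00, -5.16472077e+01, -5.35396725e+00, -1.24351448e+01,
        3.83807989e-01,  1.35259638e-01, -4.38806339e-03]), 'eef_pos': array([586.08231648,  52.12188722, 101.65004442]), 'tool_rot': array([ 3.14058350e+00, -6.51325461e-04,  1.71694394e+00]), 'force': array([-0.74724094,  2.56371358,  5.11115728]), 'torque': array([ 0.3163793 ,  0.13701049, -0.03947701]), 'gripper_force': 60.64506411552429, 'width': 11.794515164253284}
```

```bash
python3 -m jog '{"claw":[1,1,1,1,1,1,1,1],"xyz":[[0,0,0],[0,0,0],[0,0,0],[0,0,0],[0,0,-0.5],[0,0,-0.5],[0,0,0],[0,0,0]],"twist":[[0,0,0],[0,0,0],[0,0,0],[0,0,0],[0,0,0],[0,0,0],[0,0,0],[0,0,0]]}'
python3 - <<'E'
from h import *
im=snap('wrist','w2.png')
for p in([583.9,65.6,.19],[586.5,66.7,.2]):
  c,n=np.cos(p[2]),np.sin(p[2])
  for q in((0,-15,128),(-75,45,44),(-75,260,44),(-17.5,84,117),(-17.5,116,117),(18,87,115),(18,113,115),(-75,100,51)):
    print(q,proj(im,np.array([p[0]+c*q[0]-n*q[1],p[1]+n*q[0]+c*q[1],q[2]])).round())
E
```

```text
clock: 8.07
eef_pos: [585.3, 51.3, 201.0]
tool_rot: [-3.141, 0.001, 1.717]
force: [-0.5, -0.0, -0.2]
width: 85.5
gripper_force: 0.0
(0, -15, 128) [282. 220.]
(-75, 45, 44) [203. 139.]
(-75, 260, 44) [ 173. -140.]
(-17.5, 84, 117) [252.  83.]
(-17.5, 116, 117) [249.  32.]
(18, 87, 115) [302.  76.]
(18, 113, 115) [301.  35.]
(-75, 100, 51) [194.  77.]
(0, -15, 128) [286. 219.]
(-75, 45, 44) [205. 139.]
(-75, 260, 44) [ 173. -140.]
(-17.5, 84, 117) [254.  82.]
(-17.5, 116, 117) [251.  31.]
(18, 87, 115) [304.  75.]
(18, 113, 115) [303.  34.]
(-75, 100, 51) [196.  77.]
```

View pics/w2.png

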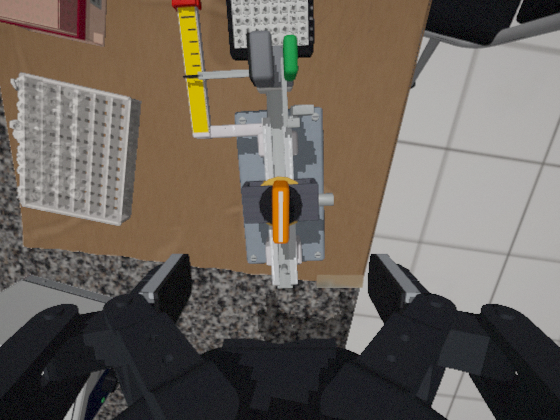

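The knob bar now lies along the boom, from (281,186) to (280,242), so it is open. The handle (249–297, 32–85) is where predicted. Next: over the handle and down.

```bash
python3 -m jog '{"claw":[1,1,1,1,1,1,1,1],"xyz":[[0.57,-0.04,0],[0.57,-0.042,0],[0,0,0],[0,0,0.4],[0,0,0.4],[0,0,0.38],[0,0,0],[0,0,0]],"twist":[[0,0,0],[0,0,0],[0,0,-0.014],[0,0,0],[0,0,0],[0,0,0],[0,0,0],[0,0,0]]}'
python3 - <<'E'
from h import *
im=snap('wrist','w3.png')
p=[583.9,65.6,.19]
c,n=np.cos(p[2]),np.sin(p[2])
for q in((-17.5,84,117),(-17.5,116,117),(18,87,115),(18,113,115)):
    print(q,proj(im,np.array([p[0]+c*q[0]-n*q[1],p[1]+n*q[0]+c*q[1],q[2]])).round())
E
```

```text
clock: 9.12
eef_pos: [561.3, 163.3, 83.8]
tool_rot: [3.141, -0.0, 1.762]
force: [0.8, 0.2, -0.0]
width: 84.9
gripper_force: 0.0
(-17.5, 84, 117) [249. 329.]
(-17.5, 116, 117) [247. 260.]
(18, 87, 115) [331. 320.]
(18, 113, 115) [334. 265.]
```

View pics/w3.png

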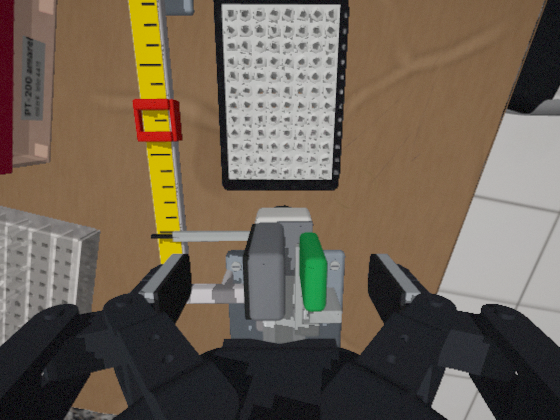

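Wrist view: grey half from column 246 and green button to column 327, between the fingers. The rider window is at about (158,120) and the pointer tip at (155,236). Closing.

```bash
python3 -m jog '{"claw":[0,0,0,0,0,0,0],"xyz":[[0,0,0],[0,0,0],[0,0,0],[0,0,0],[0,0,0],[0,0,0],[0,0,0]],"twist":[[0,0,0],[0,0,0],[0,0,0],[0,0,0],[0,0,0],[0,0,0],[0,0,0]]}'
```

```text
clock: 10.05
eef_pos: [559.5, 163.2, 84.8]
tool_rot: [-3.14, 0.002, 1.765]
force: [-7.0, -1.9, 13.2]
width: 22.5
gripper_force: 59.1
```

```bash
python3 -m jog '{"claw":[0,0,0,0,0],"xyz":[[0.05,0,0],[0.05,0,0],[0.05,0,0],[0,0,0],[0,0,0]],"twist":[[0,0,0],[0,0,0],[0,0,0],[0,0,0],[0,0,0]]}'
python3 - <<'E'
from h import *
im=snap('wrist','w4.png')
E
```

```text
clock: 10.68
eef_pos: [556.7, 177.3, 84.8]
tool_rot: [-3.14, 0.003, 1.765]
force: [-8.1, -3.8, 13.9]
width: 22.2
gripper_force: 59.4
```

View pics/w4.png

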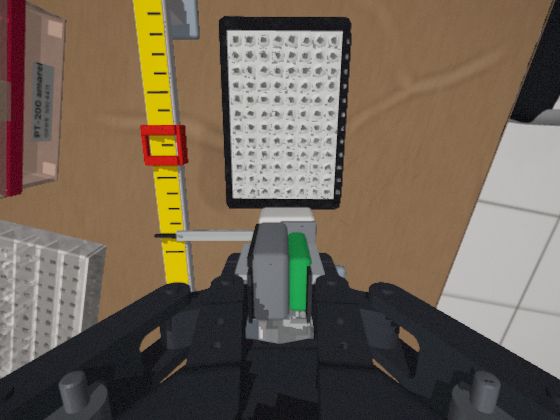

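The boom has come out with the button squeezed in. The pointer is at (160,236) and the rider window at (164,146).

```bash
cat > m.py <<'E'
from h import *
im=snap('wrist');hsv=cv2.cvtColor(im['color'],cv2.COLOR_RGB2HSV)
yw=readout.read_state()['tool_rot'][2];R=lambda w:np.array([w[0]*np.cos(yw)+w[1]*np.sin(yw)])[0]
red=(cv2.inRange(hsv,(0,150,90),(8,255,255))|cv2.inRange(hsv,(172,150,90),(180,255,255)))[100:300,110:230]
cs,_=cv2.findContours(red,cv2.RETR_CCOMP,cv2.CHAIN_APPROX_NONE)
for c in sorted(cs,key=cv2.contourArea)[-3:]:
    x,y,w,h=cv2.boundingRect(c);print('red',x+110,y+100,w,h)
    for v in(y+100,y+100+h/2,y+100+h):print(' tool-x',R(atz(im,x+110+w/2,v,49)).round(1))
g=cv2.cvtColor(im['color'],cv2.COLOR_RGB2GRAY)[215:260,160:175].mean(1);print(g.round().astype(int))
v=215+g.argmin();print('ptr',v,R(atz(im,166,v,51)).round(1))
E
python3 m.py
```

```text
red 147 151 3 5
 tool-x 120.2
 tool-x 118.7
 tool-x 117.3
red 145 134 34 23
 tool-x 130.0
 tool-x 123.4
 tool-x 116.7
red 140 125 47 41
 tool-x 135.0
 tool-x 123.4
 tool-x 111.4
[177 178 178 178 178 178 176 165 139 161 178 178 178 178 177 176 176 165
 103  26  33  33  57 101 122 126 141 153 163 171 170 170 168 167 167 159
  97 130 168 167 166 166 163 163 164]
ptr 234 68.8
```

```bash
python3 -m jog '{"claw":[0,0,0,0,0,0,0,0,0,0,0],"xyz":[[0.06,0,0],[0.06,0,0],[0.06,0,0],[0.06,0,0],[0.06,0,0],[0.06,0,0],[0.06,0,0],[0.06,0,0],[0.06,0,0],[0,0,0],[0,0,0]],"twist":[[0,0,0],[0,0,0],[0,0,0],[0,0,0],[0,0,0],[0,0,0],[0,0,0],[0,0,0],[0,0,0],[0,0,0],[0,0,0]]}'
python3 m.py
python3 - <<'E'
from h import *
im=snap('wrist');cv2.imwrite('pics/w5.png',cv2.resize(cv2.cvtColor(im['color'][190:290,100:240],cv2.COLOR_RGB2BGR),None,fx=5,fy=5,interpolation=2))
E
```

```text
clock: 12.15
eef_pos: [546.1, 230.1, 84.8]
tool_rot: [-3.139, 0.003, 1.765]
force: [-8.3, -5.1, 15.2]
width: 22.5
gripper_force: 59.9
red 188 213 3 3
 tool-x 135.8
 tool-x 134.8
 tool-x 133.8
red 189 211 3 3
 tool-x 137.1
 tool-x 136.1
 tool-x 135.1
red 151 208 43 41
 tool-x 139.0
 tool-x 125.5
 tool-x 111.5
[ 79  80  76  79  79  80  87 103 125 136 156 175 177 149 156 174 179 167
 102  28  33  36  39  41  42  56  77  79  78  81  80  81  81 103 138 150
 158 170 169 169 159 105 119 156 166]
ptr 234 122.5
```

View pics/w5.png

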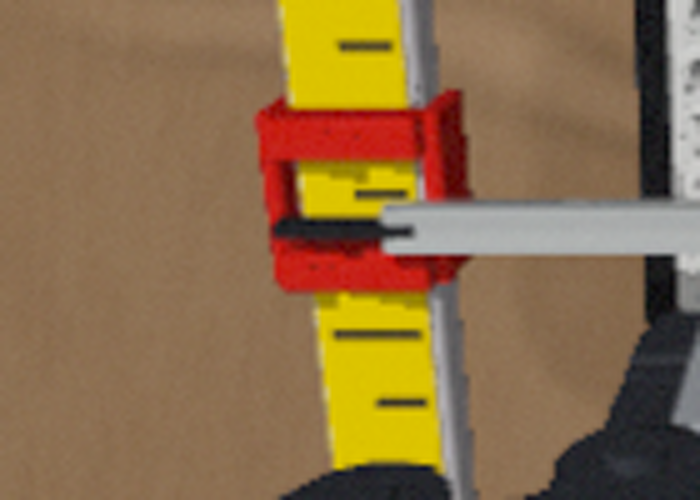

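The pointer (crop row 228) is just inside the near prong's edge (about row 238). The far prong's gap side is at about row 150. The pointer is roughly 3 mm short of the middle.

```bash
python3 -m jog '{"claw":[0,0,0,0,0],"xyz":[[0.03,0,0],[0,0,0],[0,0,0],[0,0,0],[0,0,0]],"twist":[[0,0,0],[0,0,0],[0,0,0],[0,0,0],[0,0,0]]}'
python3 - <<'E'
from h import *
a=snap('wrist');b=snap('side');c=snap('top')
w=cv2.resize(a['color'][190:290,100:240],(560,400),interpolation=2)
print(proj(b,(472,218,50)),proj(c,(472,218,50)))
f=lambda i,p:cv2.resize(i['color'][int(p[1])-16:int(p[1])+17,int(p[0])-20:int(p[0])+20],(240,200),interpolation=2)
r=np.vstack([f(b,proj(b,(472,218,50))),f(c,proj(c,(472,218,50)))])
cv2.imwrite('pics/w6.png',cv2.cvtColor(np.hstack([w,r]),cv2.COLOR_RGB2BGR))
E
```

```text
clock: 12.88
eef_pos: [545.5, 232.6, 84.7]
tool_rot: [-3.139, 0.004, 1.764]
force: [-7.8, -5.8, 14.4]
width: 22.4
gripper_force: 60.0
[251.7121211  193.94388035] [226.92315911 235.12919797]
```

View pics/w6.png

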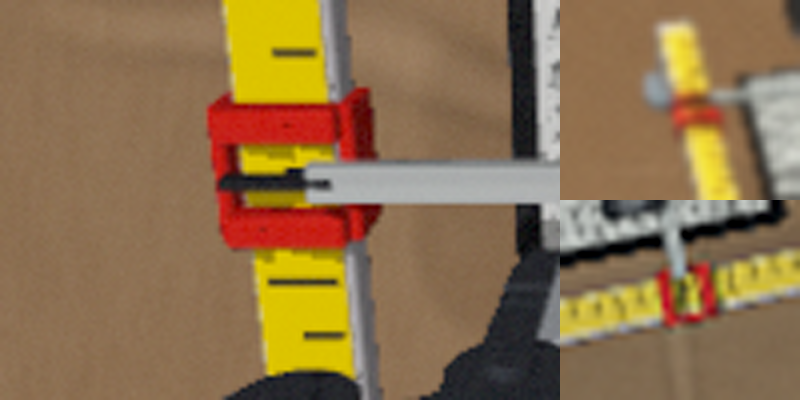

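The wrist crop shows the pointer (row 183) between the prongs, with yellow scale visible on both sides. The top crop (pointer 683, prongs 670 and 708) agrees that it is inside the window. The grip is steady at 60 N, so I'm handing in.

```bash
python3 -c "
from cell import order
print(order.finish_job())"
```

```text
the job is handed in; nothing more can be done
None
```

I handed the job in with the knob turned open, the handle still squeezed (about 60 N grip) and the boom drawn out about 71 mm. The wrist and top views show the pointer inside the rider's window, within about 2 mm of its middle; I got no verdict back.

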